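# Index the vial carousel and swing the dispenser spout over the red vial

### The job

Pushing gently with a fingertip, without gripping or lifting anything, turn the blue vial carousel by its spokes until the vial with the red collar stands at the yellow fill pointer, in front of the dispenser bottle. Then push the dispenser's spout arm round against its stop, so that the nozzle is over the mouth of that vial, and draw back clear. Leave every vial seated upright in its cup, and do not move the amber bottle, the jar or the beaker.

Things in the scene. Friction and masses are not known exactly. Their poses are not given: they have to be found in the camera images.
- station: Fixed filling station: grey foot plate 310 x 110 mm, 10 mm thick. Origin on the bench, on the carousel's vertical axis; its +x axis points from there to the dispenser bottle, z up. A flat yellow pointer lies on the plate along +x, 75 to 119 mm from the carousel's axis
- bottle_top (a point): Top of the station's dispenser bottle, on its axis, 165 mm along the station's +x, 210 mm above the bench. Fixed. Amber glass 72 mm in diameter up to 82 mm above the bench, then tapering to a neck; above 136 mm a white barrel of 22 mm diameter
- carousel: Blue disc, 160 mm diameter, turns freely both ways about the station's vertical axis; friction (0.14 N m, 1.2 N at a pin) holds it where it is left. Origin on the axis at the disc's underside, 26 mm above the bench. Six grey cups (38 mm diameter, rim 64 mm above the bench) at radius 56 mm, at 0, 60, .. 300 degrees from its x axis. Four hold loose vials, two are empty
- pin (a point): Middle of one of six identical upright black pins, 12 mm diameter, top 76 mm above the bench, to be pushed sideways; this one is at 30 degrees from the carousel's x axis, the others at 90, 150, 210, 270 and 330. Each stands on the end of a steel spoke (10 mm thick, 27 to 37 mm above the bench) at radius 120 mm from the carousel's axis
- red_mouth (a point): Centre of the mouth of the vial with the RED collar, 94 mm above the bench. Vials: glass, 30 mm diameter, 55 mm high, mouth 21 mm diameter, 40 g, loose in their cups (1.5 mm play all round); z up the vial's axis
- white_mouth (a point): Same for the vial with the white collar
- green_mouth (a point): Same for the vial with the green collar
- yellow_mouth (a point): Same for the vial with the yellow collar
- fill_mark (a point): The filling place: fixed point on the station, 56 mm from the carousel's axis towards the dispenser bottle (in line with the yellow pointer), at the height of the vials' foot; where the red vial's axis should stand and straight below the nozzle when the spout is against its stop
- spout (a joint): Angle of the white spout arm about the dispenser bottle's vertical axis, rad: 0 = parked fully to the side, 1.3 = against its stop, pointing from the bottle to the carousel's axis with the nozzle over the filling place. It grows anticlockwise seen from above; friction holds it where it is left (about 0.06 N m, 0.7 N at the push point)
- spout_push (a point): Point to push: on the centre line of the white spout arm, 85 mm out from the dispenser bottle's axis and 154 mm above the bench. The arm is a level round bar, 13 mm diameter; this frame's x points outwards along it, z up. It is open underneath down to the vials
- nozzle (a point): Lower end of the blue nozzle, 109 mm out from the dispenser bottle's axis, 117 mm above the bench; the nozzle is 10 mm in diameter
- amber_bottle: Loose closed amber bottle with white cap, 56 mm diameter, 140 mm high; origin at its foot. Leave alone
- salt_jar: Loose white jar with blue lid, 48 mm diameter, 65 mm high; origin at its foot. Leave alone
- beaker: Loose glass beaker, 60 mm diameter, 75 mm high; origin at its foot. Leave alone

How it is judged:
By the outcome, as a careful person would: the job done as asked, in the order asked, and still so for the second after the job is handed in, with the robot touching nothing.
It also fails if it takes over 72 s, if anything falls off the work surface, if the arm or the gripper's body presses on something with over 40 N, if the wrist force passes 120 N, or if a joint passes its speed limit or range.

### The arm

A 7-joint arm with a two-finger parallel gripper is mounted at the origin on the work surface. World frame = base frame: x ahead of the robot, y to its left, z up, the work surface at z = 0. Lengths are in m, angles in rad, forces in N, time in s.
With the tool pointing down it reaches from about 0.4 to 0.925 m from the base axis. Payload 4.1 kg.
Tool frame: the origin (TCP) lies on the centre line of the jaws, within the pads' length; the fingertips stand 11 mm ahead of it and the grasp point (between the pads) lies 8 mm behind it; x points along the fingers, y is the direction in which the jaws open and shut, and the axes are right-handed (so a half turn about x gives the same grasp; the last joint's range is limited). The gripper opens to 85 mm and grips with 20 to 120 N. Pads are 22 mm wide; open, the fingers measure 114 mm over their backs; the gripper's body (76 mm by 85 mm) begins 54 mm behind the grasp point. The pads swing forward as they close: fully open they stand 13 mm farther back than shut.
Start: joints at [-1.216, 0.398, 0.045, 1.537, -0.019, 1.207, -0.051], TCP at [0.285, 0.584, 0.242] pointing down, gripper open.
Joint ranges: [-2.82, 2.82], [-0.49, 2.23], [-1.37, 1.46], [0, 2.46], [-1.36, 4.5], [0.23, 2], [-2.94, 2.94]. Speed limits (rad/s): [2.57, 2.57, 3.14, 3.14, 3.14, 3.14, 3.14].

### API

Orientations are given as a rotation vector (axis times angle).
In Python, from plant import robot gives the robot as it stands.
- The arm moves only by the tool carry_out, never from a script. Its arguments are lists of equal length, an entry for each row: "translation": the shift along the tool's x, y, z in m, a list of three; "twist": the turn about the tool's x in rad; "jaw": the opening, from 0 (shut) to 1 (fully open). In form: {"translation": [[x, y, z], ...], "twist": [twist, ...], "jaw": [jaw, ...]}. A call has 1 to 8 rows; each row is the pose to reach, as a shift and turn from the pose commanded when the call began, along the tool's axes at that moment; what a row does not reach only later rows make up. A row lasts 1/12 s, in which the tool goes at most 41.7 mm and 7.16 degrees, less where a joint would pass 70% of its speed; a pose out of reach is approached as far as the arm can. A call with a gripper value outside its range is refused whole. The fingers move at their own pace and stop on an object; "grip_force" is the grip in N (left out, the last holds). Time passes only in rows, so rows that repeat a pose let the fingers close. It gives the time, the measured TCP pose, the force and the opening at its end, in the units of the state.
- robot.observe(): the state, without advancing time (a new reading comes with each control period).
- robot.grab_frame(name): name is "scene" or "top"; returns the picture (400x640x3 uint8, red, green, blue); there is no depth.
- robot.calibration(name): a dict with "intrinsics" (3x3 intrinsics, pixels), "T" (4x4, takes a point from camera to world coordinates). Camera axes: x right, y down, z forward; pixel columns grow to the right and rows downward; lengths in m; the calibration is good to about 2 mm. A picture is of the moment at which its call begins. calibration takes no time and is no camera call.
- robot.close_job(): hands the job in, once; it reports no verdict.
The state is a dict: "time_s": time; "joint_pos": joint angles; "qd": joint speeds; "tau": joint torques, N m; "tool_pos": TCP position; "ee_rot": TCP orientation; "force": force on the tool from outside, world axes, zero at the start; "moment": the same for the moment, N m; "grip_width": finger opening in m.
Only numpy, scipy, OpenCV 4.12 (cv2) and the standard library are available. Lean on these libraries where they do the work, as an engineer would, in place of code of your own. Each camera call takes 0.05 s, during which the arm holds its last target.

## Working session

There is one attempt and no reset: what is moved stays moved. The work goes in short steps, Python scripts to look and compute and a tool call to move; the robot and the scene stay as the last step left them, time stands still between calls to the robot, and variables do not carry over. Pictures are saved under pics/ and viewed, and the job is handed in when it is done.

Besides the shell and the picture viewer there is one more tool, called by a JSON object that holds its "name" and its "arguments". carry_out: Moves the arm, as the interface text tells. Its arguments: {"type":"object","properties":{"translation":{"type":"array"},"twist":{"type":"array"},"jaw":{"type":"array"},"grip_force":{"type":"number"}},"required":["translation","twist","jaw"]}

```bash
mkdir -p pics; ls; python3 - <<'E'
from plant import robot
import cv2,numpy as np
for n in("scene","top"):
    im=robot.grab_frame(n); cv2.imwrite(f"pics/{n}0.png",im[:,:,::-1])
    c=robot.calibration(n); print(n,np.round(c["intrinsics"],1).tolist(),np.round(c["T"],4).tolist())
s=robot.observe(); print({k:np.round(v,3).tolist() for k,v in s.items()})
E
```

```text
pics
scene [[366.0, 0.0, 317.4], [0.0, 366.0, 202.8], [0.0, 0.0, 1.0]] [[0.6976, 0.5846, -0.4143, 0.9368], [0.7163, -0.5569, 0.4204, -0.3235], [0.0151, -0.5901, -0.8072, 0.7766], [0.0, 0.0, 0.0, 1.0]]
top [[454.5, 0.0, 320.7], [0.0, 454.5, 196.3], [0.0, 0.0, 1.0]] [[0.0268, -0.9946, 0.1003, 0.4899], [-0.9992, -0.0298, -0.0282, 0.0139], [0.031, -0.0995, -0.9946, 1.1226], [0.0, 0.0, 0.0, 1.0]]
{'time_s': 0.1, 'joint_pos': [-1.216, 0.399, 0.045, 1.538, -0.019, 1.207, -0.051], 'qd': [0.002, -0.001, 0.001, -0.004, 0.001, -0.001, -0.001], 'tau': [0.004, -47.627, 1.37, -25.495, 0.012, 0.005, -0.0], 'tool_pos': [0.285, 0.584, 0.241], 'ee_rot': [0.354, 1.542, -0.357], 'force': [-0.122, 0.606, 0.749], 'moment': [-0.003, -0.05, 0.005], 'grip_width': 0.085}
```

View pics/scene0.png

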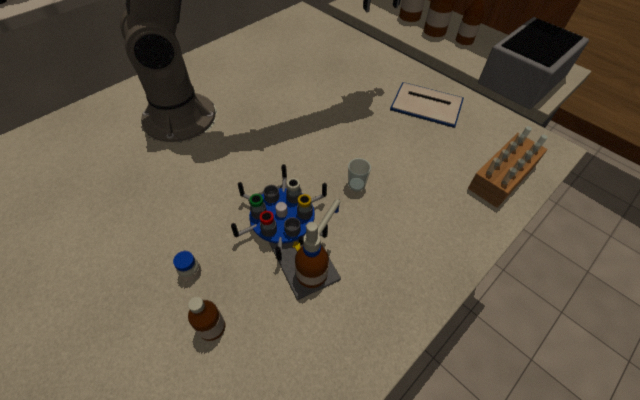

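View pics/top0.png

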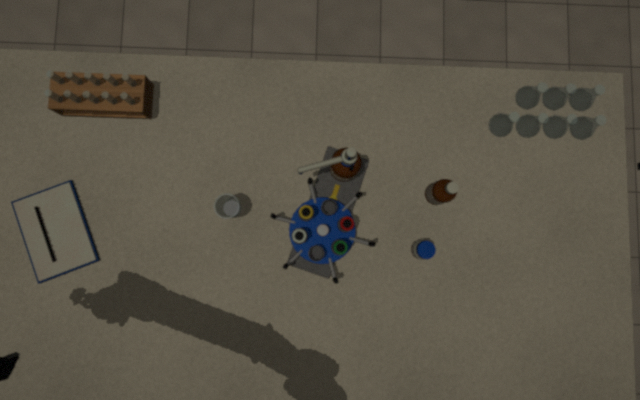

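```bash
python3 - <<'E'
import cv2
a=cv2.imread("pics/top0.png")[130:300,250:400]; cv2.imwrite("pics/top0c.png",cv2.resize(a,None,fx=3.5,fy=3.5,interpolation=cv2.INTER_CUBIC)*1)
b=cv2.imread("pics/scene0.png")[150:300,215:375]; cv2.imwrite("pics/scene0c.png",cv2.convertScaleAbs(cv2.resize(b,None,fx=4,fy=4,interpolation=cv2.INTER_CUBIC),alpha=1.3))
E
```

```text
(no output)
```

View pics/top0c.png

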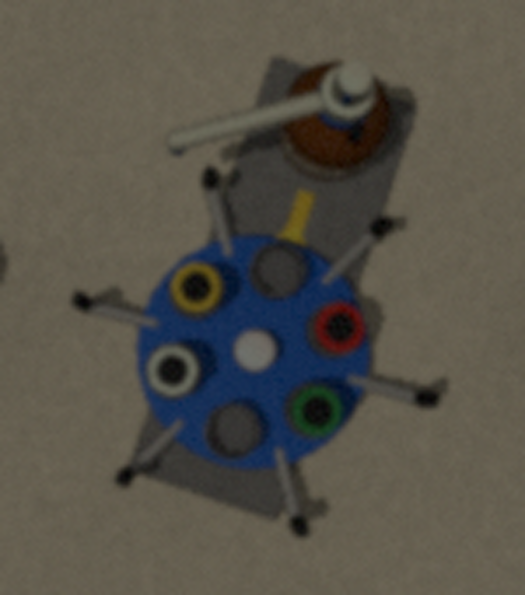

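View pics/scene0c.png

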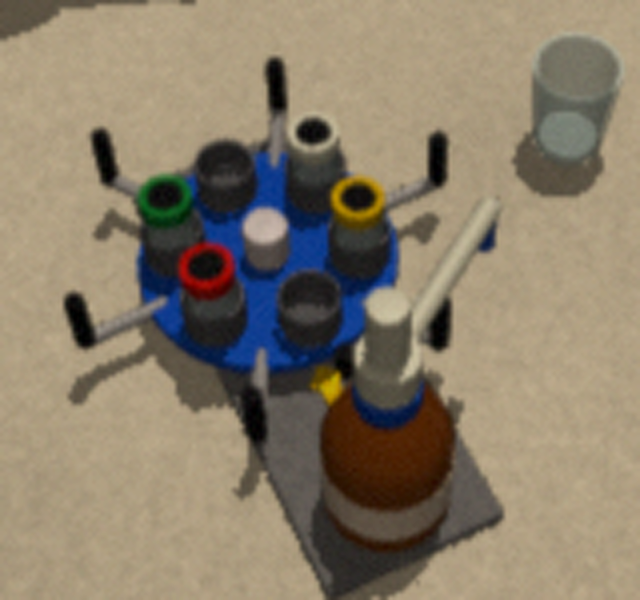

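```bash
cat > h.py <<'E'
from plant import robot
import numpy as np, cv2
from scipy.optimize import least_squares
from scipy.spatial.transform import Rotation as R
def proj(n,P):
    c=robot.calibration(n);T=np.linalg.inv(c["T"]);P=np.atleast_2d(P)
    p=(T[:3,:3]@P.T).T+T[:3,3];q=(c["intrinsics"]@p.T).T;return q[:,:2]/q[:,2:]
def ray(n,uv,z):
    c=robot.calibration(n);d=c["T"][:3,:3]@np.linalg.solve(c["intrinsics"],[uv[0],uv[1],1]);o=c["T"][:3,3]
    return (o+d*(z-o[2])/d[2])
def cr(p,off,s): return (np.array(p)+.5)/s-.5+np.array(off)
E
python3 - <<'E'
from h import *
C=lambda *p: cr(p,(250,130),3.5)
D=lambda *p: cr(p,(215,150),4)
top=[("pin",1,C(211,175)),("pin",0,C(383,226)),("pin",5,C(429,398)),("pin",4,C(300,526)),("pin",3,C(124,478)),("pin",2,C(82,299)),
("v",0,C(341,326)),("v",5,C(317,410)),("v",3,C(172,369)),("v",2,C(196,287)),("b",0,C(356,79))]
sc=[("pin",5,D(72,299)),("pin",4,D(100,135)),("pin",3,D(275,64)),("pin",2,D(438,138)),("v",0,D(207,266)),("v",5,D(165,196)),("v",3,D(314,132)),("v",2,D(357,199)),("b",0,D(388,300))]
def pts(x,L):
    o=[]
    for k,i,_ in L:
        if k=="b": a,r,z=x[2],.165,.21
        elif k=="pin": a,r,z=x[3]+np.pi/6+i*np.pi/3,.12,.076
        else: a,r,z=x[3]+i*np.pi/3,.056,.094
        o.append([x[0]+r*np.cos(a),x[1]+r*np.sin(a),z])
    return np.array(o)
def f(x,sets): return np.concatenate([(proj(n,pts(x,L))-np.array([l[2] for l in L])).ravel() for n,L in sets])
for sets in ([("top",top)],[("scene",sc)],[("top",top),("scene",sc)]):
    r=least_squares(f,[.42,0,-.3,-1.3],args=(sets,)); print(np.round(r.x,4),np.sqrt(r.cost*2/len(r.fun)));
x=r.x
print(np.round(f(x,[("top",top)]).reshape(-1,2),1).tolist());print(np.round(f(x,[("scene",sc)]).reshape(-1,2),1).tolist())
print("delta deg",np.degrees(x[2]-x[3]))
b=x[:2]+.165*np.array([np.cos(x[2]),np.sin(x[2])])
e=ray("top",C(177,140),.154);print("bottle",b,"spout end",e,np.linalg.norm(e[:2]-b),"ang",np.degrees(np.arctan2(*(e[:2]-b)[::-1])), "stop ang",np.degrees(x[2])+180)
e=ray("scene",D(490,203),.158);print(e,np.degrees(np.arctan2(*(e[:2]-b)[::-1])))
print("axis",R.from_rotvec(robot.observe()["ee_rot"]).as_matrix().round(3))
for n,p in (("beaker",(230,205)),("jar",(426,249)),("amber",(452,187))): print(n,ray("top",p,{"beaker":.04,"jar":.065,"amber":.14}[n]))
P=pts(x,[("pin",i,0) for i in range(6)]);print(P.round(3),np.degrees(np.arctan2(P[:,1]-x[1],P[:,0]-x[0])).round(1))
E
```

```text
[ 0.519  -0.022  -0.3121 -1.2958] 0.42910314024912083
[ 0.5181 -0.0232 -0.2976 -1.2977] 0.25481592832661754
[ 0.5186 -0.0225 -0.3054 -1.2954] 0.41814914958635324
[[0.1, -0.2], [0.7, -0.7], [0.8, 0.5], [0.4, 0.9], [-0.1, 0.3], [-0.5, 0.3], [-0.1, 0.5], [0.2, 0.5], [0.2, 0.4], [0.2, -0.0], [0.0, -0.8]]
[[0.6, -0.0], [0.3, -0.2], [0.2, -0.2], [0.3, -0.1], [0.1, -0.2], [0.3, -0.1], [0.0, 0.1], [0.5, -0.4], [0.1, 1.0]]
delta deg 56.723012505094616
bottle [ 0.67598694 -0.07210657] spout end [0.64385983 0.03215317 0.154     ] 0.10909740105950443 ang 107.12641582758933 stop ang 162.500121034725
[0.6434903  0.03304474 0.158     ] 107.17357831760553
axis [[-0.001  0.438  0.899]
 [-0.002  0.899 -0.438]
 [-1.    -0.002  0.   ]]
beaker [0.5718282  0.19820256 0.04      ]
jar [ 0.48053345 -0.26458881  0.065     ]
amber [ 0.61812279 -0.30191852  0.14      ]
[[ 0.605 -0.106  0.076]
 [ 0.634  0.01   0.076]
 [ 0.548  0.094  0.076]
 [ 0.433  0.061  0.076]
 [ 0.403 -0.055  0.076]
 [ 0.489 -0.139  0.076]] [ -44.2   15.8   75.8  135.8 -164.2 -104.2]
```

```bash
cat >> h.py <<'E'
c0=np.array([.5186,-.0225]); st=-.3054; ph=-1.2954
bt=c0+.165*np.array([np.cos(st),np.sin(st)])
def go(targets,cur=None):
    """targets: list of (x,y,z,tool-z angle deg) -> tool shifts and twist. cur: same for commanded pose"""
    s=robot.observe(); M=R.from_rotvec(s["ee_rot"]).as_matrix(); p=np.array(s["tool_pos"])
    a0=np.degrees(np.arctan2(M[1,2],M[0,2]))
    print("t",round(s["time_s"],2),"pos",p.round(4),"zang",a0.round(2),"F",np.round(s["force"],2),"w",round(s["grip_width"],4))
    for t in targets:
        print(np.round(M.T@(np.array(t[:3])-p),4).tolist(), "tw",np.round(-np.radians((t[3]-a0+180)%360-180),3))
def carpose(pin_deg,gap,z):
    a=np.radians(pin_deg);r=np.array([np.cos(a),np.sin(a)]);t=np.array([-r[1],r[0]])
    q=c0+.12*r-(.017+gap)*t
    return (q[0],q[1],z,pin_deg+90)
E
python3 - <<'E'
from h import *
go([carpose(-104.2,.023,.242),carpose(-104.2,.023,.15)])
E
```

```text
t 0.1 pos [0.2847 0.5837 0.2414] zang -26.0 F [-0.12  0.61  0.75] w 0.0851
[0.0004, -0.568, 0.4613] tw -0.206
[0.0924, -0.5679, 0.4613] tw -0.206
```

{"name": "carry_out", "arguments": {"translation": [[0, -0.568, 0.461], [0, -0.568, 0.461], [0, -0.568, 0.461], [0, -0.568, 0.461], [0, -0.568, 0.461], [0, -0.568, 0.461], [0, -0.568, 0.461], [0, -0.568, 0.461]], "twist": [-0.206, -0.206, -0.206, -0.206, -0.206, -0.206, -0.206, -0.206], "jaw": [0, 0, 0, 0, 0, 0, 0, 0]}}

```text
time_s: 0.77
tool_pos: [0.3601, 0.2573, 0.242]
ee_rot: [0.194, 1.562, -0.194]
force: [0.5, 0.6, -0.4]
grip_width: 0.0
```

```bash
python3 - <<'E'
from h import *
go([carpose(-104.2,.023,.242),carpose(-104.2,.023,.15)])
E
```

```text
t 0.77 pos [0.3601 0.2573 0.242 ] zang -14.18 F [ 0.55  0.6  -0.37] w 0.0
[0.0, -0.3524, 0.1821] tw 0.0
[0.092, -0.3524, 0.1822] tw 0.0
```

{"name": "carry_out", "arguments": {"translation": [[0, -0.352, 0.182], [0, -0.352, 0.182], [0, -0.352, 0.182], [0, -0.352, 0.182], [0, -0.352, 0.182], [0, -0.352, 0.182], [0, -0.352, 0.182], [0, -0.352, 0.182]], "twist": [0, 0, 0, 0, 0, 0, 0, 0], "jaw": [0, 0, 0, 0, 0, 0, 0, 0]}}

```text
time_s: 1.43
tool_pos: [0.4358, -0.067, 0.2423]
ee_rot: [0.195, 1.562, -0.194]
force: [1.6, 0.9, -0.6]
grip_width: 0.0001
```

```bash
python3 - <<'E'
from h import *
go([carpose(-104.2,.023,.15)])
E
```

```text
t 1.43 pos [ 0.4358 -0.067   0.2423] zang -14.18 F [ 1.61  0.88 -0.56] w 0.0001
[0.0923, -0.0566, 0.0293] tw 0.0
```

{"name": "carry_out", "arguments": {"translation": [[0.02, -0.03, 0.015], [0.05, -0.056, 0.029], [0.09, -0.056, 0.029], [0.09, -0.056, 0.029], [0.09, -0.056, 0.029], [0.09, -0.056, 0.029]], "twist": [0, 0, 0, 0, 0, 0], "jaw": [0, 0, 0, 0, 0, 0]}}

```text
time_s: 1.93
tool_pos: [0.4512, -0.126, 0.1533]
ee_rot: [0.194, 1.561, -0.193]
force: [-0.2, 0.3, -0.1]
grip_width: 0.0002
```

```bash
python3 - <<'E'
from h import *
go([carpose(-104.2,.023,.066)])
im=robot.grab_frame("scene");cv2.imwrite("pics/s1.png",cv2.resize(im[120:300,160:400,::-1],None,fx=3,fy=3,interpolation=cv2.INTER_CUBIC))
E
```

```text
t 1.93 pos [ 0.4512 -0.126   0.1533] zang -14.13 F [-0.16  0.32 -0.13] w 0.0002
[0.0873, -0.0032, -0.0002] tw 0.001
```

View pics/s1.png

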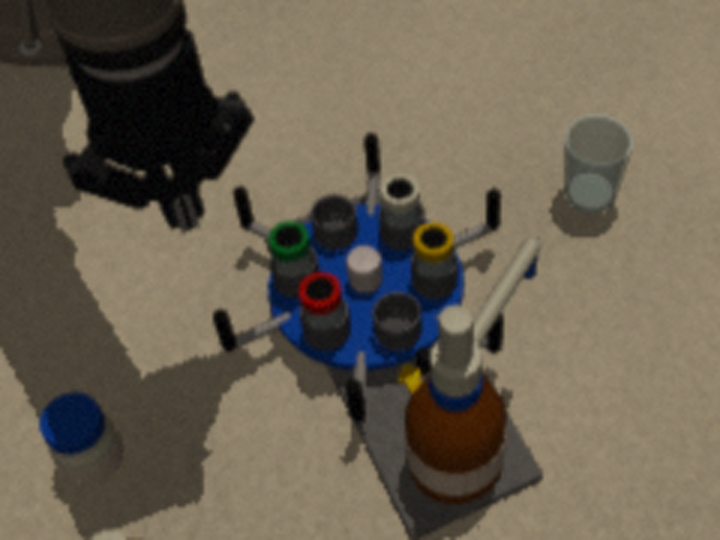

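{"name": "carry_out", "arguments": {"translation": [[0.025, -0.003, 0], [0.05, -0.003, 0], [0.07, -0.003, 0], [0.083, -0.003, 0], [0.083, -0.003, 0]], "twist": [0, 0, 0, 0, 0], "jaw": [0, 0, 0, 0, 0]}}

```text
time_s: 2.4
tool_pos: [0.4497, -0.128, 0.069]
ee_rot: [0.194, 1.563, -0.192]
force: [-0.4, 0.3, 0.6]
grip_width: 0.0003
```

```bash
python3 - <<'E'
from h import *
go([carpose(-104.2,.006,.07)]+[carpose(-104.2+d,.0,.07) for d in (5,10,15)])
im=robot.grab_frame("scene");cv2.imwrite("pics/s2.png",cv2.resize(im[120:300,160:400,::-1],None,fx=3,fy=3,interpolation=cv2.INTER_CUBIC))
E
```

```text
t 2.4 pos [ 0.4497 -0.128   0.069 ] zang -14.07 F [-0.39  0.26  0.58] w 0.0003
[-0.001, -0.0009, 0.018] tw 0.002
[-0.0011, -0.002, 0.0345] tw -0.085
[-0.0011, -0.0021, 0.045] tw -0.172
[-0.0011, -0.0013, 0.0556] tw -0.259
```

View pics/s2.png

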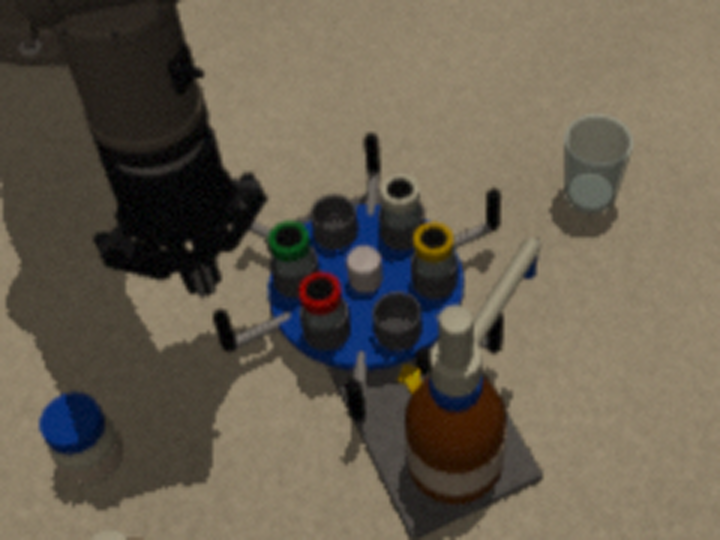

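{"name": "carry_out", "arguments": {"translation": [[0, -0.001, 0.008], [0, -0.001, 0.014], [0, -0.001, 0.018], [0, -0.001, 0.021], [0, -0.001, 0.024], [0, -0.002, 0.027], [0, -0.002, 0.03], [0, -0.002, 0.0345]], "twist": [0, 0, 0, 0, -0.02, -0.04, -0.06, -0.085], "jaw": [0, 0, 0, 0, 0, 0, 0, 0]}}

```text
time_s: 3.12
tool_pos: [0.4821, -0.1398, 0.0691]
ee_rot: [0.126, 1.569, -0.126]
force: [-1.9, -0.3, 0.9]
grip_width: 0.0001
```

```bash
python3 - <<'E'
from h import *
go([carpose(-104.2+d,.0,.07) for d in (8,11,14,17)])
im=robot.grab_frame("top");cv2.imwrite("pics/t3.png",cv2.resize(im[130:300,250:430,::-1],None,fx=3,fy=3,interpolation=cv2.INTER_CUBIC))
E
```

```text
t 3.12 pos [ 0.4821 -0.1398  0.0691] zang -9.21 F [-1.88 -0.25  0.87] w 0.0001
[-0.0009, 0.0009, 0.0066] tw -0.052
[-0.0009, 0.0005, 0.0129] tw -0.105
[-0.0009, 0.0005, 0.0192] tw -0.157
[-0.0009, 0.0008, 0.0256] tw -0.21
```

View pics/t3.png

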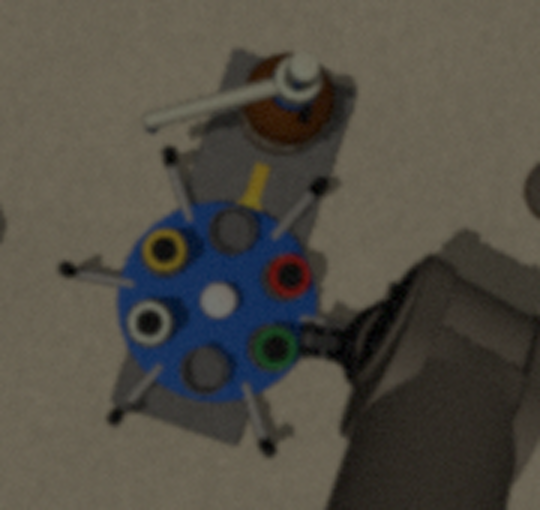

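```bash
python3 - <<'E'
from h import *
go([carpose(-104.2+d,.0,.07) for d in (7,9,11,13,15,17,19,21)])
E
```

```text
t 3.17 pos [ 0.4836 -0.1402  0.0693] zang -9.15 F [-0.13 -0.13  0.3 ] w -0.0003
[-0.0007, 0.0012, 0.003] tw -0.034
[-0.0007, 0.0009, 0.0072] tw -0.069
[-0.0007, 0.0006, 0.0114] tw -0.104
[-0.0007, 0.0006, 0.0156] tw -0.139
[-0.0007, 0.0006, 0.0199] tw -0.174
[-0.0007, 0.0008, 0.0241] tw -0.209
[-0.0007, 0.0012, 0.0283] tw -0.244
[-0.0007, 0.0017, 0.0325] tw -0.278
```

{"name": "carry_out", "arguments": {"translation": [[0, 0.001, 0.003], [0, 0.001, 0.007], [0, 0.001, 0.0115], [0, 0.001, 0.0155], [0, 0.001, 0.02], [0, 0.001, 0.024], [0, 0.001, 0.028], [0, 0.002, 0.0325]], "twist": [-0.034, -0.07, -0.105, -0.14, -0.175, -0.21, -0.245, -0.28], "jaw": [0, 0, 0, 0, 0, 0, 0, 0]}}

```text
time_s: 3.83
tool_pos: [0.5147, -0.1437, 0.069]
ee_rot: [-0.094, 1.57, 0.093]
force: [-2.3, -2.3, 0.3]
grip_width: -0.0001
```

```bash
python3 - <<'E'
from h import *
go([carpose(-104.2+d,.0,.07) for d in (23,25,27,29,31,33,35,37)])
E
```

```text
t 3.83 pos [ 0.5147 -0.1437  0.069 ] zang 6.81 F [-2.29 -2.26  0.34] w -0.0001
[-0.001, -0.0006, 0.0054] tw -0.035
[-0.001, -0.001, 0.0096] tw -0.07
[-0.001, -0.0012, 0.0138] tw -0.105
[-0.001, -0.0013, 0.0181] tw -0.139
[-0.001, -0.0012, 0.0223] tw -0.174
[-0.001, -0.001, 0.0265] tw -0.209
[-0.001, -0.0007, 0.0307] tw -0.244
[-0.001, -0.0002, 0.0349] tw -0.279
```

{"name": "carry_out", "arguments": {"translation": [[0, -0.0005, 0.0045], [0, -0.001, 0.009], [0, -0.001, 0.0135], [0, -0.001, 0.018], [0, -0.001, 0.022], [0, -0.001, 0.0265], [0, -0.0005, 0.0305], [0, 0, 0.035]], "twist": [-0.035, -0.07, -0.105, -0.14, -0.175, -0.21, -0.245, -0.28], "jaw": [0, 0, 0, 0, 0, 0, 0, 0]}}

```text
time_s: 4.5
tool_pos: [0.5496, -0.1398, 0.069]
ee_rot: [-0.313, 1.549, 0.312]
force: [-1.6, -0.7, 0.3]
grip_width: -0.0
```

```bash
python3 - <<'E'
from h import *
go([carpose(-104.2+d,.0,.07) for d in (39,41,43,45,47,49,50,51)])
im=robot.grab_frame("top");cv2.imwrite("pics/t4.png",cv2.resize(im[130:300,250:430,::-1],None,fx=3,fy=3,interpolation=cv2.INTER_CUBIC))
im=robot.grab_frame("scene");cv2.imwrite("pics/s4.png",cv2.resize(im[120:300,160:400,::-1],None,fx=3,fy=3,interpolation=cv2.INTER_CUBIC))
E
```

```text
t 4.5 pos [ 0.5496 -0.1398  0.069 ] zang 22.84 F [-1.58 -0.74  0.28] w -0.0
[-0.001, -0.0004, 0.004] tw -0.034
[-0.001, -0.0007, 0.0083] tw -0.069
[-0.001, -0.001, 0.0125] tw -0.104
[-0.001, -0.001, 0.0167] tw -0.139
[-0.001, -0.001, 0.0209] tw -0.174
[-0.001, -0.0008, 0.0252] tw -0.209
[-0.001, -0.0006, 0.0273] tw -0.226
[-0.001, -0.0004, 0.0294] tw -0.244
```

View pics/t4.png

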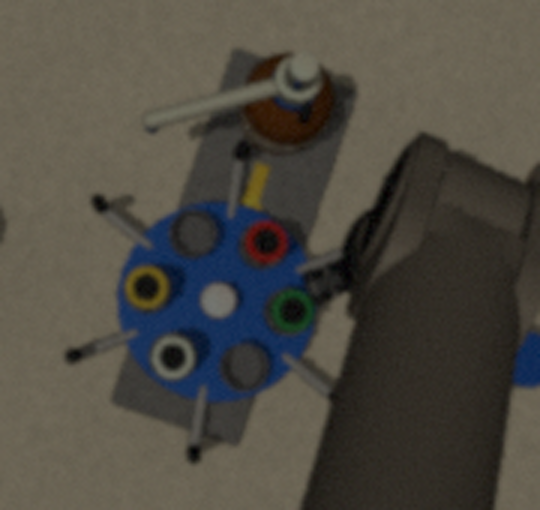

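View pics/s4.png

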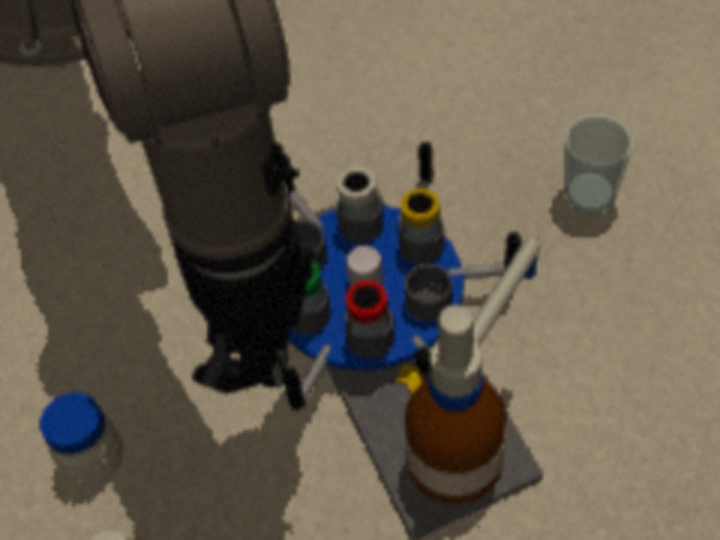

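```bash
cat >> h.py <<'E'
def fitphi(obs,x0):
    # obs: list of (cam,kind,idx,pixel); returns carousel phase deg rel station direction
    def f(x):
        o=[]
        for n,k,i,p in obs:
            a,r,z=(x[0]+np.pi/6+i*np.pi/3,.12,.076) if k=="p" else (x[0]+i*np.pi/3,.056,.094)
            o.append(proj(n,[c0[0]+r*np.cos(a),c0[1]+r*np.sin(a),z])[0]-p)
        return np.array(o)
    r=least_squares(lambda x:f(x).ravel(),[x0]); print("phi-station deg",np.degrees(r.x[0]-st),"moved",np.degrees(r.x[0]-ph)); print(f(r.x).round(1).tolist())
E
python3 - <<'E'
from h import *
C=lambda *p: cr(p,(250,130),3)
D=lambda *p: cr(p,(160,120),3)
t=[("top","p",1,C(243,148)),("top","p",2,C(99,202)),("top","p",3,C(72,355)),("top","p",4,C(194,455)),("top","v",0,C(267,242)),("top","v",5,C(292,311)),("top","v",3,C(173,357)),("top","v",2,C(147,288))]
s=[("scene","v",0,D(367,298)),("scene","v",2,D(421,206)),("scene","v",3,D(357,183))]
fitphi(t,-.6);fitphi(s,-.6);fitphi(t+s,-.6)
E
```

```text
phi-station deg -70.21539772369746 moved -13.492576005745947
[[-8.6, -1.1], [-5.3, 7.1], [3.9, 8.6], [9.1, 1.2], [9.1, 18.8], [-11.2, 17.5], [-9.1, -19.0], [11.8, -17.5]]
phi-station deg -19.913581789247477 moved 36.80923992870403
[[-0.2, -0.3], [-0.0, -0.7], [0.2, -0.4]]
phi-station deg -65.58518947842502 moved -8.862367760473516
[[-12.8, -0.9], [-7.3, 10.8], [6.2, 12.2], [13.4, 1.0], [9.0, 16.8], [-9.5, 16.4], [-9.0, -16.9], [10.1, -16.5], [-18.5, -4.9], [4.0, 13.6], [17.4, 3.6]]
```

{"name": "carry_out", "arguments": {"translation": [[0, -0.0005, 0.004], [0, -0.001, 0.0085], [0, -0.001, 0.0125], [0, -0.001, 0.0165], [0, -0.001, 0.021], [0, -0.001, 0.025], [0, -0.0005, 0.0285], [0, 0, 0.032]], "twist": [-0.035, -0.07, -0.105, -0.14, -0.175, -0.21, -0.235, -0.26], "jaw": [0, 0, 0, 0, 0, 0, 0, 0]}}

```text
time_s: 5.27
tool_pos: [0.5793, -0.1272, 0.0691]
ee_rot: [-0.515, 1.509, 0.515]
force: [-0.4, -2.4, -0.6]
grip_width: 0.0002
```

```bash
python3 - <<'E'
from h import *
go([carpose(-104.2+d,.0,.07) for d in (53,54,55,56,57)])
im=robot.grab_frame("top");cv2.imwrite("pics/t5.png",cv2.resize(im[130:280,250:400,::-1],None,fx=4,fy=4,interpolation=cv2.INTER_CUBIC))
im=robot.grab_frame("scene");cv2.imwrite("pics/s5.png",cv2.resize(im[150:300,215:375,::-1],None,fx=4,fy=4,interpolation=cv2.INTER_CUBIC))
E
```

```text
t 5.27 pos [ 0.5793 -0.1272  0.0691] zang 37.69 F [-0.44 -2.38 -0.65] w 0.0002
[-0.0009, -0.0004, 0.0013] tw -0.019
[-0.0009, -0.0006, 0.0034] tw -0.037
[-0.0009, -0.0008, 0.0055] tw -0.054
[-0.0009, -0.001, 0.0076] tw -0.072
[-0.0009, -0.0011, 0.0097] tw -0.089
```

View pics/t5.png

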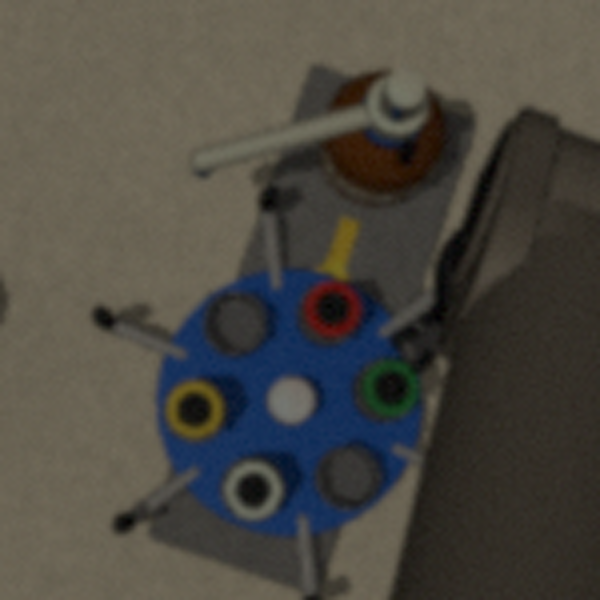

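View pics/s5.png

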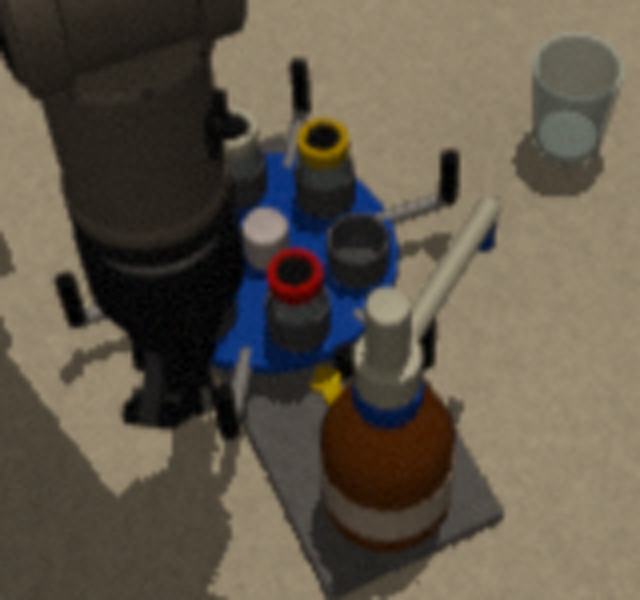

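```bash
python3 - <<'E'
from h import *
C=lambda *p: cr(p,(250,130),4)
D=lambda *p: cr(p,(215,150),4)
t=[("top","p",0,C(271,198)),("top","p",1,C(103,316)),("top","p",2,C(124,521)),("top","v",0,C(333,308)),("top","v",5,C(390,389)),("top","v",3,C(254,489)),("top","v",2,C(195,408))]
s=[("scene","v",0,D(295,272)),("scene","v",2,D(324,140)),("scene","p",1,D(449,155)),("scene","p",2,D(299,64))]
fitphi(t,-.6);fitphi(s,-.6);fitphi(t+s,-.6)
# pointer axis
im=cv2.imread("pics/top0.png").astype(int)[150:225,300:370]
m=((im[...,2]>80)&(im[...,1]>60)&(im[...,0]<45)).astype(np.uint8)
n,l,stt,cen=cv2.connectedComponentsWithStats(m);print(stt,cen)
for i in range(1,n):
    if stt[i,4]>15:
        g=ray("top",cen[i]+[300,150],.011);print(g, "ang from centre",np.degrees(np.arctan2(g[1]-c0[1],g[0]-c0[0])),np.linalg.norm(g[:2]-c0))
print("station",np.degrees(st))
E
```

```text
phi-station deg -5.003792499194111 moved 51.7190292187574
[[0.0, -1.0], [-0.2, -0.3], [-0.5, 0.7], [0.2, 0.2], [0.5, -0.0], [-0.2, 0.3], [-0.0, 0.4]]
phi-station deg -4.054901127436683 moved 52.667920590514825
[[0.2, -0.3], [-0.1, -0.6], [0.4, 0.0], [0.1, 0.1]]
phi-station deg -4.703083967528792 moved 52.01973775042271
[[-0.3, -1.0], [-0.3, -0.1], [-0.3, 1.0], [0.1, 0.2], [0.5, -0.1], [-0.1, 0.4], [-0.0, 0.5], [-0.1, -0.3], [0.1, -0.5], [0.6, 0.4], [0.7, 0.2]]
[[   0    0   70   75 5111]
 [  30   34   10   15   78]
 [   0   56   12   13   61]] [[34.8387791  36.63118763]
 [34.88461538 41.57692308]
 [ 5.62295082 62.04918033]]
[ 0.61469797 -0.05215885  0.011     ] ang from centre -17.151868677460655 0.10057070800527348
[0.56212586 0.01834783 0.011     ] ang from centre 43.18203693777742 0.0596912575946029
station -17.498131063295343
```

{"name": "carry_out", "arguments": {"translation": [[0, 0, 0.002], [0, -0.0005, 0.004], [0, -0.001, 0.006], [0, -0.001, 0.008], [0, -0.001, 0.0095], [0, -0.001, 0.0095]], "twist": [-0.015, -0.03, -0.045, -0.065, -0.08, -0.08], "jaw": [0, 0, 0, 0, 0, 0]}}

```text
time_s: 5.87
tool_pos: [0.5879, -0.1211, 0.0693]
ee_rot: [-0.577, 1.492, 0.578]
force: [-0.8, 0.3, 0.7]
grip_width: -0.0001
```

```bash
python3 - <<'E'
from h import *
go([carpose(-104.2+d,.0,.07) for d in (56,57,58)])
im=robot.grab_frame("top");cv2.imwrite("pics/t6.png",cv2.resize(im[130:280,250:400,::-1],None,fx=4,fy=4,interpolation=cv2.INTER_CUBIC))
im=robot.grab_frame("scene");cv2.imwrite("pics/s6.png",cv2.resize(im[150:300,215:375,::-1],None,fx=4,fy=4,interpolation=cv2.INTER_CUBIC))
E
```

```text
t 5.87 pos [ 0.5879 -0.1211  0.0693] zang 42.32 F [-0.8   0.31  0.73] w -0.0001
[-0.0007, -0.0003, -0.003] tw 0.009
[-0.0007, -0.0006, -0.0009] tw -0.008
[-0.0007, -0.0008, 0.0012] tw -0.026
```

View pics/t6.png

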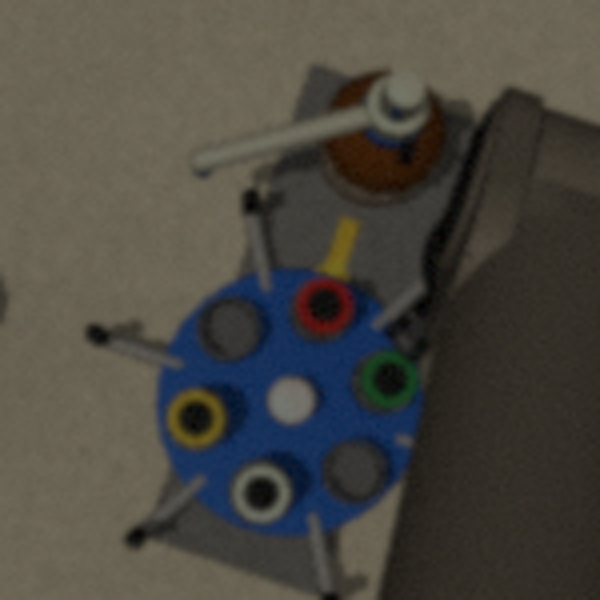

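View pics/s6.png

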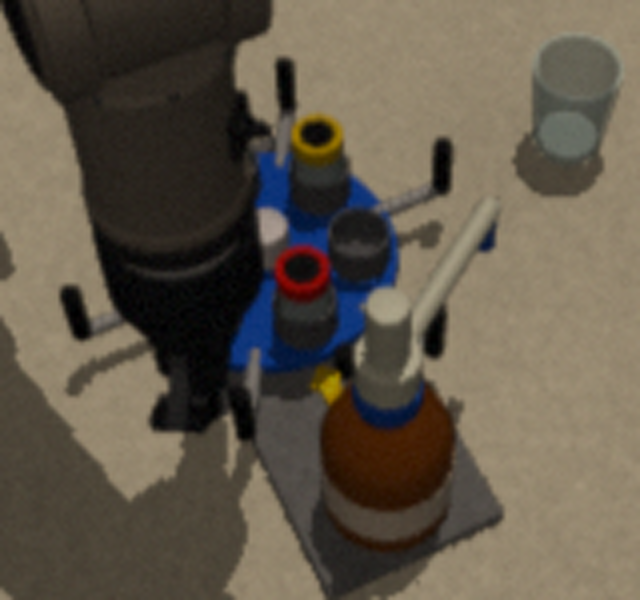

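```bash
python3 - <<'E'
from h import *
C=lambda *p: cr(p,(250,130),4)
D=lambda *p: cr(p,(215,150),4)
t=[("top","p",0,C(251,198)),("top","p",1,C(97,333)),("top","p",2,C(135,537)),("top","v",0,C(325,306)),("top","v",5,C(389,380)),("top","v",3,C(262,492)),("top","v",2,C(196,417))]
s=[("scene","v",0,D(303,269)),("scene","v",2,D(317,136)),("scene","p",1,D(442,145)),("scene","p",2,D(285,64))]
fitphi(t,-.6);fitphi(s,-.6);fitphi(t+s,-.6)
# red vs fill place directly
for n,p in (("top",C(325,306)),("scene",D(303,269))):
    g=ray(n,p,.094)[:2]; print(g,np.degrees(np.arctan2(g[1]-c0[1],g[0]-c0[0])),np.linalg.norm(g-c0), "fill",c0+.056*np.array([np.cos(st),np.sin(st)]))
# where the nozzle would arrive in pictures
E
```

```text
phi-station deg 0.23243633073079242 moved 56.955258048682296
[[0.3, -0.3], [-0.5, -0.2], [-0.3, 0.5], [0.1, -0.1], [0.4, -0.0], [-0.1, 0.4], [0.1, 0.4]]
phi-station deg 0.4323984207009774 moved 57.15522013865248
[[-0.0, -0.3], [0.2, -0.5], [0.5, -0.2], [-0.0, -0.2]]
phi-station deg 0.29590940622403566 moved 57.018731124175545
[[0.3, -0.3], [-0.5, -0.1], [-0.2, 0.6], [0.1, -0.1], [0.4, -0.0], [-0.1, 0.4], [0.1, 0.4], [-0.1, -0.2], [0.3, -0.4], [0.5, -0.1], [0.1, -0.2]]
[ 0.57185786 -0.0388985 ] -17.114000067009457 0.05572531140049292 fill [ 0.5720087  -0.03933778]
[ 0.57271582 -0.03933898] -17.284344906752715 0.056675152883294846 fill [ 0.5720087  -0.03933778]
```

```bash
cat >> h.py <<'E'
def sppose(th,gap,z,r=.085):
    a=np.radians(th);u=np.array([np.cos(a),np.sin(a)]);t=np.array([-u[1],u[0]])
    q=bt+r*u-(.0175+gap)*t
    return (q[0],q[1],z,th-90)
E
python3 - <<'E'
from h import *
p=carpose(-47,.03,.07)
go([p,(p[0],p[1],.29,42.3),sppose(107.1,.03,.29)])
E
```

```text
t 5.97 pos [ 0.588  -0.1212  0.0694] zang 42.26 F [ 0.34 -0.36  0.1 ] w -0.0
[-0.0007, -0.0009, -0.0304] tw -0.013
[-0.2207, -0.001, -0.0302] tw -0.001
[-0.2205, 0.0338, 0.1775] tw 0.439
```

{"name": "carry_out", "arguments": {"translation": [[0, 0, -0.005], [0, 0, -0.015], [0, 0, -0.03], [0, 0, -0.03], [-0.04, 0, -0.03], [-0.08, 0, -0.03], [-0.12, 0, -0.03], [-0.16, 0, -0.03]], "twist": [0, 0, 0, 0, 0, 0, 0, 0], "jaw": [0, 0, 0, 0, 0, 0, 0, 0]}}

```text
time_s: 6.63
tool_pos: [0.5643, -0.1425, 0.231]
ee_rot: [-0.575, 1.493, 0.576]
force: [0.5, -0.1, -0.0]
grip_width: 0.0001
```

```bash
python3 - <<'E'
from h import *
p=robot.observe()["tool_pos"]
go([(p[0],p[1],.29,42.3),sppose(107.1,.03,.29)])
E
```

```text
t 6.63 pos [ 0.5643 -0.1425  0.231 ] zang 42.15 F [ 0.52 -0.14 -0.02] w 0.0001
[-0.059, 0.0, -0.0] tw -0.003
[-0.059, 0.0341, 0.209] tw 0.437
```

{"name": "carry_out", "arguments": {"translation": [[-0.03, 0, 0], [-0.062, 0, 0], [-0.062, 0.007, 0.04], [-0.062, 0.014, 0.08], [-0.062, 0.02, 0.12], [-0.062, 0.027, 0.16], [-0.06, 0.034, 0.2], [-0.06, 0.034, 0.209]], "twist": [0, 0, 0.09, 0.18, 0.27, 0.36, 0.437, 0.437], "jaw": [0, 0, 0, 0, 0, 0, 0, 0]}}

```text
time_s: 7.3
tool_pos: [0.6994, 0.0332, 0.2875]
ee_rot: [-0.237, 1.556, 0.245]
force: [-1.2, 2.4, -0.1]
grip_width: -0.0002
```

```bash
python3 - <<'E'
from h import *
go([sppose(107.1,.03,.29),sppose(107.1,.03,.152),sppose(107.1,.0,.152)])
im=robot.grab_frame("scene");cv2.imwrite("pics/s7.png",cv2.resize(im[110:300,200:440,::-1],None,fx=3,fy=3,interpolation=cv2.INTER_CUBIC))
im=robot.grab_frame("top");cv2.imwrite("pics/t7.png",cv2.resize(im[130:280,250:400,::-1],None,fx=4,fy=4,interpolation=cv2.INTER_CUBIC))
E
```

```text
t 7.3 pos [0.6994 0.0332 0.2875] zang 17.62 F [-1.22  2.4  -0.13] w -0.0002
[-0.0026, -0.0087, -0.006] tw 0.009
[0.1354, -0.0094, -0.0062] tw 0.009
[0.1354, -0.0091, -0.0362] tw 0.009
```

View pics/s7.png

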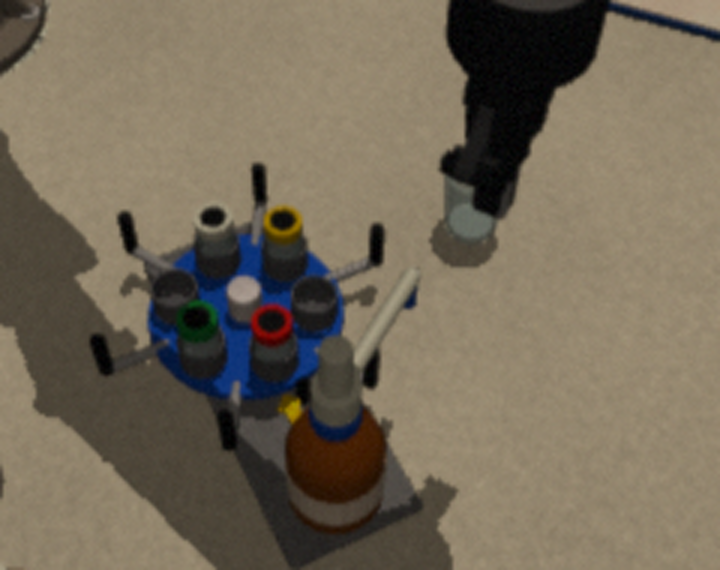

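View pics/t7.png

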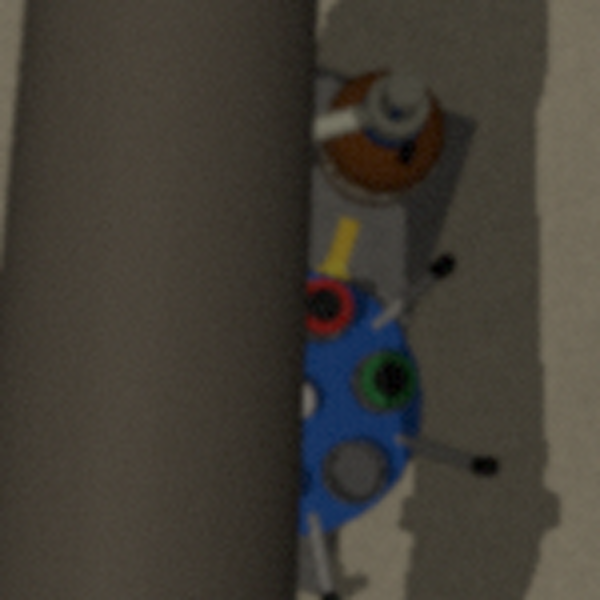

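{"name": "carry_out", "arguments": {"translation": [[0.03, -0.009, -0.004], [0.06, -0.009, -0.004], [0.09, -0.009, -0.004], [0.115, -0.009, -0.004], [0.135, -0.009, -0.004], [0.135, -0.009, -0.004]], "twist": [0.01, 0.01, 0.01, 0.01, 0.01, 0.01], "jaw": [0, 0, 0, 0, 0, 0]}}

```text
time_s: 7.9
tool_pos: [0.6917, 0.0117, 0.1495]
ee_rot: [-0.226, 1.569, 0.226]
force: [-0.2, 0.2, -1.1]
grip_width: 0.0001
```

```bash
python3 - <<'E'
from h import *
go([sppose(107.1,.03,.152),sppose(107.1,.0,.152)]+[sppose(107.1+d,.0,.152) for d in (3,6,9,12,15)])
im=robot.grab_frame("scene");cv2.imwrite("pics/s8.png",cv2.resize(im[110:300,200:440,::-1],None,fx=3,fy=3,interpolation=cv2.INTER_CUBIC))
E
```

```text
t 7.9 pos [0.6917 0.0117 0.1495] zang 16.48 F [-0.24  0.19 -1.07] w 0.0001
[-0.0025, 0.0096, 0.0077] tw -0.011
[-0.0023, 0.0093, -0.0223] tw -0.011
[-0.0022, 0.01, -0.0268] tw -0.063
[-0.0022, 0.0105, -0.0313] tw -0.115
[-0.0021, 0.0108, -0.0359] tw -0.168
[-0.0021, 0.0109, -0.0404] tw -0.22
[-0.002, 0.0107, -0.0449] tw -0.273
```

View pics/s8.png

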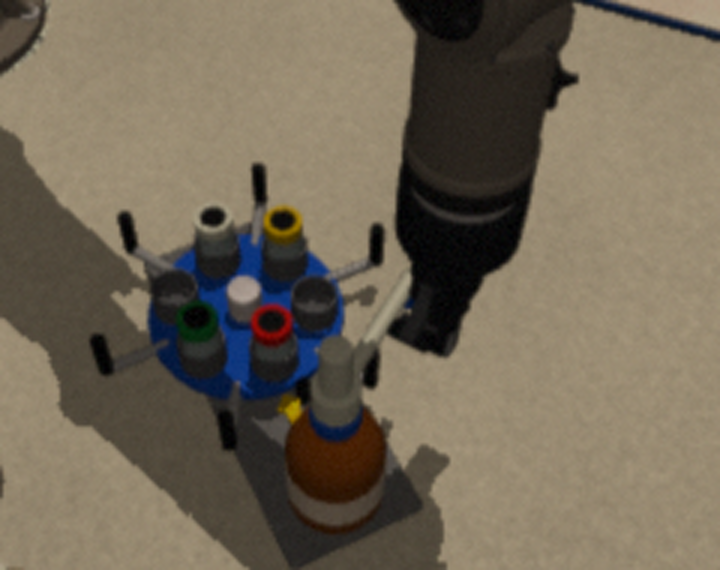

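{"name": "carry_out", "arguments": {"translation": [[-0.002, 0.009, 0], [-0.002, 0.0095, -0.008], [-0.002, 0.0095, -0.015], [-0.002, 0.0095, -0.019], [-0.002, 0.0095, -0.022], [-0.002, 0.0098, -0.0245], [-0.002, 0.01, -0.027]], "twist": [-0.01, -0.01, -0.01, -0.01, -0.015, -0.04, -0.063], "jaw": [0, 0, 0, 0, 0, 0, 0]}}

```text
time_s: 8.53
tool_pos: [0.6673, 0.0158, 0.1568]
ee_rot: [-0.279, 1.552, 0.279]
force: [0.8, -1.2, 0.4]
grip_width: 0.0003
```

```bash
python3 - <<'E'
from h import *
go([sppose(107.1+d,.0,.152) for d in (5,7,9,11,13,15,17,19)])
im=robot.grab_frame("scene");cv2.imwrite("pics/s9.png",cv2.resize(im[110:300,200:440,::-1],None,fx=3,fy=3,interpolation=cv2.INTER_CUBIC))
E
```

```text
t 8.53 pos [0.6673 0.0158 0.1568] zang 20.36 F [ 0.84 -1.2   0.37] w 0.0003
[0.0048, 0.0, -0.0075] tw -0.03
[0.0047, 0.0005, -0.0105] tw -0.065
[0.0047, 0.0008, -0.0135] tw -0.1
[0.0047, 0.0011, -0.0166] tw -0.135
[0.0047, 0.0012, -0.0196] tw -0.17
[0.0047, 0.0013, -0.0226] tw -0.205
[0.0047, 0.0012, -0.0256] tw -0.24
[0.0047, 0.0011, -0.0287] tw -0.275
```

View pics/s9.png

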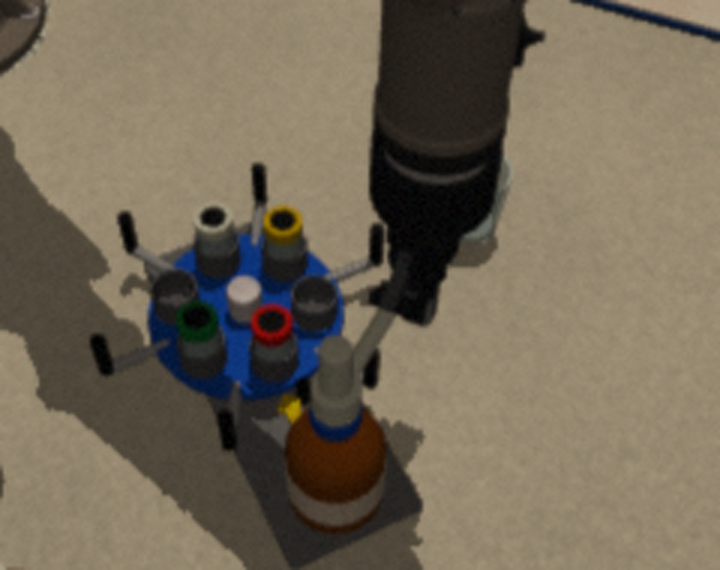

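{"name": "carry_out", "arguments": {"translation": [[0.002, 0, -0.004], [0.004, 0, -0.0075], [0.005, 0.0005, -0.0105], [0.005, 0.001, -0.0135], [0.005, 0.001, -0.0165], [0.005, 0.001, -0.0195], [0.005, 0.001, -0.0225], [0.005, 0.001, -0.0255]], "twist": [-0.015, -0.03, -0.065, -0.1, -0.135, -0.17, -0.205, -0.24], "jaw": [0, 0, 0, 0, 0, 0, 0, 0]}}

```text
time_s: 9.25
tool_pos: [0.6427, 0.0082, 0.1508]
ee_rot: [-0.467, 1.52, 0.467]
force: [0.4, 0.4, 0.1]
grip_width: -0.0
```

```bash
python3 - <<'E'
from h import *
go([sppose(107.1+d,.0,.152) for d in (19,21,23,25,27,29,31,33)])
im=robot.grab_frame("scene");cv2.imwrite("pics/s10.png",cv2.resize(im[110:300,200:440,::-1],None,fx=3,fy=3,interpolation=cv2.INTER_CUBIC))
E
```

```text
t 9.25 pos [0.6427 0.0082 0.1508] zang 34.14 F [0.42 0.36 0.12] w -0.0
[-0.0012, 0.0004, -0.0029] tw -0.034
[-0.0012, 0.0009, -0.0059] tw -0.069
[-0.0012, 0.0012, -0.0089] tw -0.104
[-0.0012, 0.0015, -0.0119] tw -0.139
[-0.0012, 0.0016, -0.0149] tw -0.174
[-0.0012, 0.0016, -0.018] tw -0.209
[-0.0012, 0.0016, -0.021] tw -0.244
[-0.0012, 0.0014, -0.024] tw -0.278
```

View pics/s10.png

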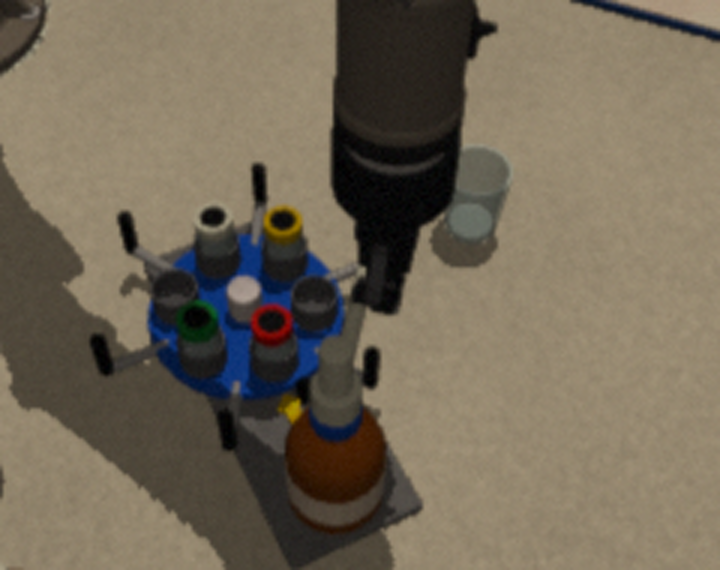

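{"name": "carry_out", "arguments": {"translation": [[-0.001, 0.0005, -0.003], [-0.001, 0.001, -0.006], [-0.001, 0.001, -0.009], [-0.001, 0.0015, -0.012], [-0.001, 0.0015, -0.015], [-0.001, 0.0015, -0.018], [-0.001, 0.0015, -0.021], [-0.001, 0.0015, -0.024]], "twist": [-0.035, -0.07, -0.105, -0.14, -0.175, -0.21, -0.245, -0.28], "jaw": [0, 0, 0, 0, 0, 0, 0, 0]}}

```text
time_s: 9.97
tool_pos: [0.6221, -0.004, 0.152]
ee_rot: [-0.683, 1.461, 0.683]
force: [1.0, 0.1, 0.8]
grip_width: 0.0001
```

```bash
python3 - <<'E'
from h import *
go([sppose(107.1+d,.0,.152) for d in (35,37,39,41,43,45,47,49)])
im=robot.grab_frame("scene");cv2.imwrite("pics/s11.png",cv2.resize(im[110:300,200:440,::-1],None,fx=3,fy=3,interpolation=cv2.INTER_CUBIC))
E
```

```text
t 9.97 pos [ 0.6221 -0.004   0.152 ] zang 50.13 F [0.98 0.08 0.82] w 0.0001
[-0.0, 0.0005, -0.0032] tw -0.034
[-0.0, 0.001, -0.0062] tw -0.069
[-0.0, 0.0013, -0.0092] tw -0.104
[-0.0, 0.0016, -0.0122] tw -0.139
[-0.0, 0.0017, -0.0153] tw -0.174
[-0.0, 0.0018, -0.0183] tw -0.209
[-0.0, 0.0017, -0.0213] tw -0.244
[-0.0, 0.0015, -0.0243] tw -0.279
```

View pics/s11.png

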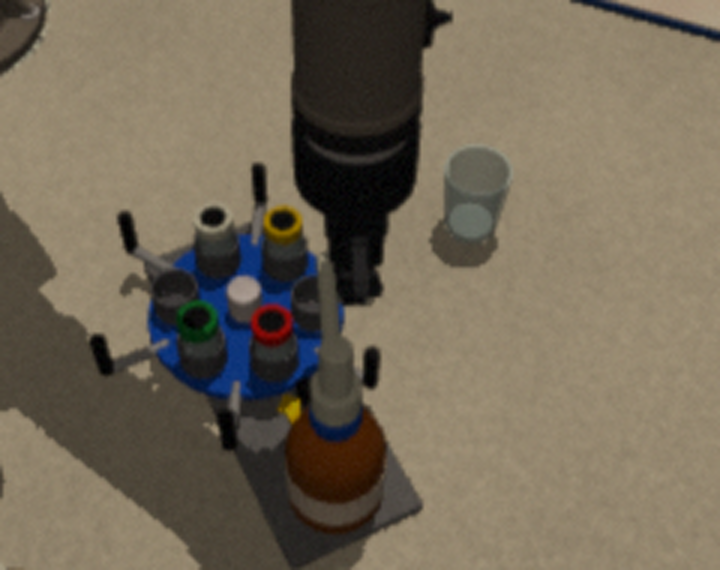

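{"name": "carry_out", "arguments": {"translation": [[0, 0.0005, -0.003], [0, 0.001, -0.006], [0, 0.001, -0.009], [0, 0.0015, -0.012], [0, 0.0015, -0.015], [0, 0.0015, -0.018], [0, 0.0015, -0.021], [0, 0.0015, -0.024]], "twist": [-0.035, -0.07, -0.105, -0.14, -0.175, -0.21, -0.245, -0.28], "jaw": [0, 0, 0, 0, 0, 0, 0, 0]}}

```text
time_s: 10.68
tool_pos: [0.6056, -0.0213, 0.152]
ee_rot: [-0.897, 1.378, 0.897]
force: [1.8, 0.7, -0.1]
grip_width: 0.0
```

```bash
python3 - <<'E'
from h import *
go([sppose(107.1+d,.0,.152) for d in (51,52,53,54,55,56,57,58)])
im=robot.grab_frame("scene");cv2.imwrite("pics/s12.png",cv2.resize(im[150:300,215:375,::-1],None,fx=4,fy=4,interpolation=cv2.INTER_CUBIC))
E
```

```text
t 10.68 pos [ 0.6056 -0.0213  0.152 ] zang 66.13 F [ 1.84  0.74 -0.11] w 0.0
[-0.0, 0.0006, -0.0034] tw -0.034
[-0.0, 0.0009, -0.0049] tw -0.052
[-0.0, 0.0011, -0.0064] tw -0.069
[-0.0, 0.0013, -0.0079] tw -0.087
[-0.0, 0.0014, -0.0094] tw -0.104
[-0.0, 0.0016, -0.0109] tw -0.122
[-0.0, 0.0017, -0.0124] tw -0.139
[-0.0, 0.0018, -0.0139] tw -0.156
```

View pics/s12.png

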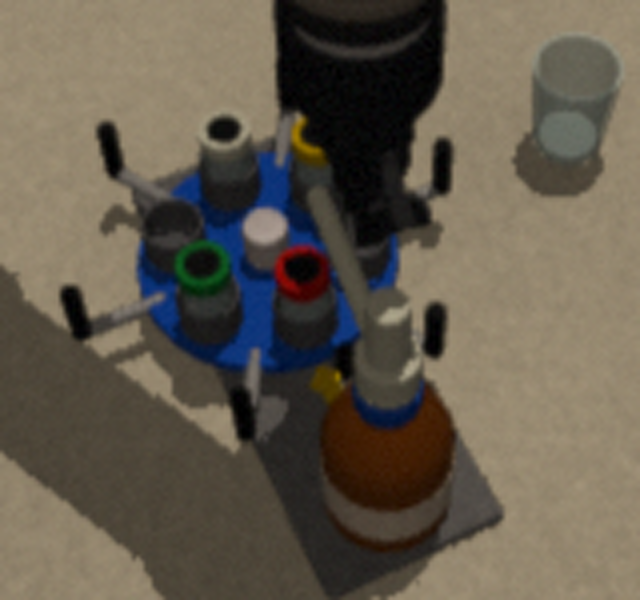

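{"name": "carry_out", "arguments": {"translation": [[0, 0.0005, -0.0025], [0, 0.0005, -0.004], [0, 0.001, -0.0055], [0, 0.001, -0.007], [0, 0.001, -0.0085], [0, 0.0015, -0.0095], [0, 0.0015, -0.0095]], "twist": [-0.02, -0.04, -0.055, -0.07, -0.09, -0.105, -0.105], "jaw": [0, 0, 0, 0, 0, 0, 0]}}

```text
time_s: 11.32
tool_pos: [0.6004, -0.0299, 0.1523]
ee_rot: [-0.976, 1.341, 0.976]
force: [0.4, 0.7, -0.8]
grip_width: 0.0
```

```bash
python3 - <<'E'
from h import *
go([sppose(107.1+d,.0,.152) for d in (55.4,56.5,57.5)])
im=robot.grab_frame("scene");cv2.imwrite("pics/s13.png",cv2.resize(im[150:300,215:375,::-1],None,fx=4,fy=4,interpolation=cv2.INTER_CUBIC))
E
```

```text
t 11.32 pos [ 0.6004 -0.0299  0.1523] zang 72.12 F [ 0.36  0.72 -0.82] w 0.0
[0.0003, 0.0002, -0.0001] tw -0.007
[0.0003, 0.0005, -0.0017] tw -0.026
[0.0003, 0.0007, -0.0032] tw -0.043
```

View pics/s13.png

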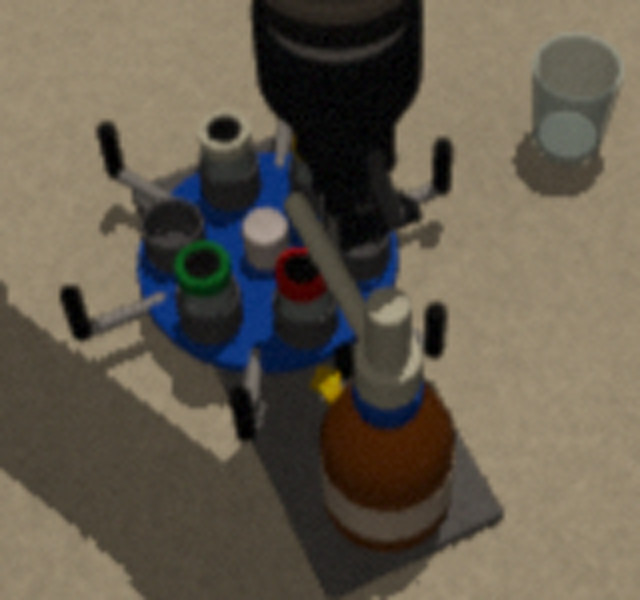

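{"name": "carry_out", "arguments": {"translation": [[0, 0, -0.0005], [0, 0, -0.001], [0, 0, -0.0015], [0, 0, -0.002], [0, 0, -0.002]], "twist": [0, -0.01, -0.01, -0.02, -0.02], "jaw": [0, 0, 0, 0, 0]}}

```text
time_s: 11.78
tool_pos: [0.6001, -0.0301, 0.1524]
ee_rot: [-0.991, 1.331, 0.993]
force: [0.1, 4.5, -0.5]
grip_width: -0.0001
```

{"name": "carry_out", "arguments": {"translation": [[0, 0, 0.003], [0, 0, 0.01], [0, 0, 0.025], [0, 0, 0.04], [0, 0, 0.045], [-0.03, 0, 0.045], [-0.07, 0, 0.045], [-0.11, 0, 0.045]], "twist": [0, 0, 0, 0, 0, 0, 0, 0], "jaw": [0, 0, 0, 0, 0, 0, 0, 0]}}

```text
time_s: 12.45
tool_pos: [0.612, 0.0127, 0.2624]
ee_rot: [-0.992, 1.336, 0.994]
force: [0.7, -0.3, 0.5]
grip_width: -0.0002
```

```bash
python3 - <<'E'
from h import *
go([(.40,.30,.3,72)])
im=robot.grab_frame("scene");cv2.imwrite("pics/s14.png",cv2.resize(im[150:300,215:375,::-1],None,fx=4,fy=4,interpolation=cv2.INTER_CUBIC))
E
```

```text
t 12.45 pos [0.612  0.0127 0.2624] zang 73.34 F [ 0.7  -0.32  0.46] w -0.0002
[-0.0371, 0.2856, 0.2144] tw 0.023
```

View pics/s14.png

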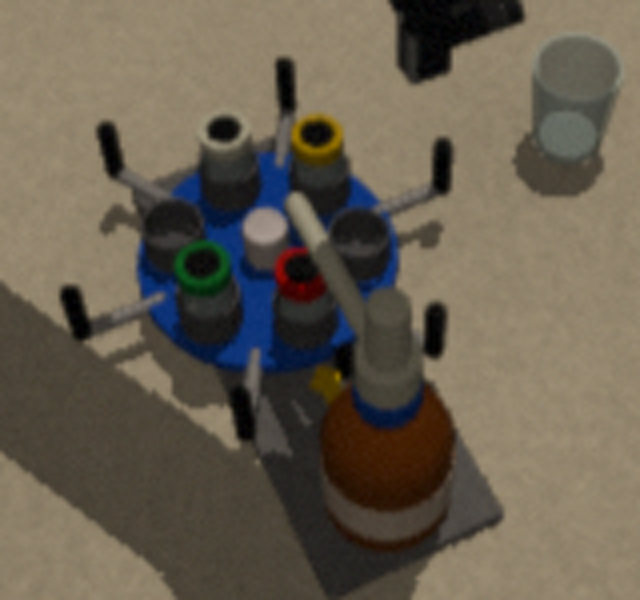

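{"name": "carry_out", "arguments": {"translation": [[-0.037, 0.037, 0.028], [-0.037, 0.07, 0.053], [-0.037, 0.104, 0.078], [-0.037, 0.137, 0.103], [-0.037, 0.17, 0.128], [-0.037, 0.204, 0.153], [-0.037, 0.237, 0.178], [-0.037, 0.285, 0.214]], "twist": [0, 0, 0, 0, 0, 0, 0, 0], "jaw": [0, 0, 0, 0, 0, 0, 0, 0]}}

```text
time_s: 13.17
tool_pos: [0.4196, 0.2741, 0.2995]
ee_rot: [-0.992, 1.332, 0.991]
force: [1.1, 1.2, 0.4]
grip_width: -0.0003
```

```bash
python3 - <<'E'
from h import *
go([])
im=robot.grab_frame("scene");cv2.imwrite("pics/s15.png",im[:,:,::-1])
im=robot.grab_frame("top");cv2.imwrite("pics/t15.png",cv2.convertScaleAbs(cv2.resize(im[130:280,250:400,::-1],None,fx=4,fy=4,interpolation=cv2.INTER_CUBIC),alpha=1.5)); cv2.imwrite("pics/t15f.png",im[:,:,::-1])
E
```

```text
t 13.17 pos [0.4196 0.2741 0.2995] zang 73.29 F [1.08 1.18 0.44] w -0.0003
```

View pics/t15.png

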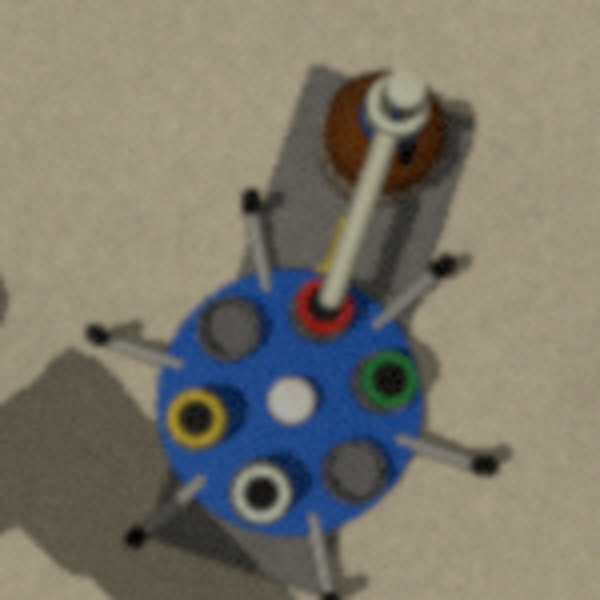

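View pics/s15.png

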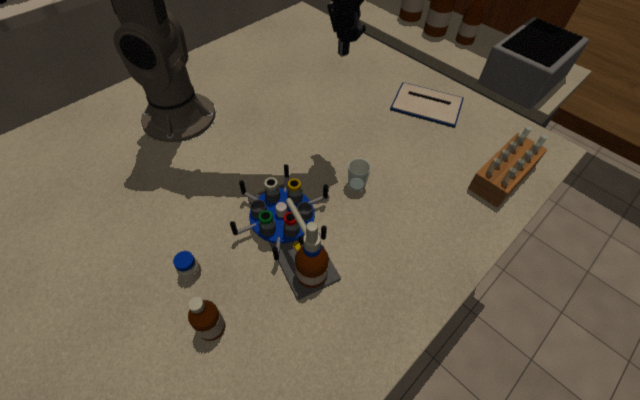

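```bash
python3 - <<'E'
from h import *
C=lambda *p: cr(p,(250,130),4)
t=[("top","p",0,C(251,199)),("top","p",1,C(97,333)),("top","p",2,C(135,537)),("top","p",5,C(444,265)),("top","p",4,C(486,465)),("top","v",0,C(325,306)),("top","v",5,C(389,380)),("top","v",3,C(262,492)),("top","v",2,C(196,417))]
fitphi(t,-.3)
for p in ((333,297),(357,225),(380,155)):
    g=ray("top",C(*p),.1605)[:2]-bt; print("bar ang",np.degrees(np.arctan2(g[1],g[0])),np.linalg.norm(g))
print("stop expected",np.degrees(st)+180)
a=cv2.imread("pics/scene0.png");b=cv2.imread("pics/s15.png");
for n,(y,x) in {"amber":(320,205),"jar":(265,185),"beaker":(175,357)}.items():
    print(n,np.abs(a[y-30:y+30,x-22:x+22].astype(int)-b[y-30:y+30,x-22:x+22]).mean())
q=cv2.resize(cv2.imread("pics/t15f.png")[190:225,315:350],None,fx=16,fy=16,interpolation=cv2.INTER_CUBIC);cv2.imwrite("pics/t15z.png",cv2.convertScaleAbs(q,alpha=1.6))
E
```

```text
phi-station deg 0.3724632006150727 moved 57.09528491856658
[[0.2, -0.5], [-0.5, -0.0], [-0.2, 0.6], [0.9, -0.4], [1.1, 0.5], [0.0, -0.1], [0.4, -0.1], [-0.0, 0.5], [0.1, 0.4]]
bar ang 162.72904589188562 0.10942003455335889
bar ang 162.56057516798393 0.0687065661190079
bar ang 161.597881235455 0.028843727588441125
stop expected 162.50186893670465
amber 1.8287878787878789
jar 1.702020202020202
beaker 2.130050505050505
```

View pics/t15z.png

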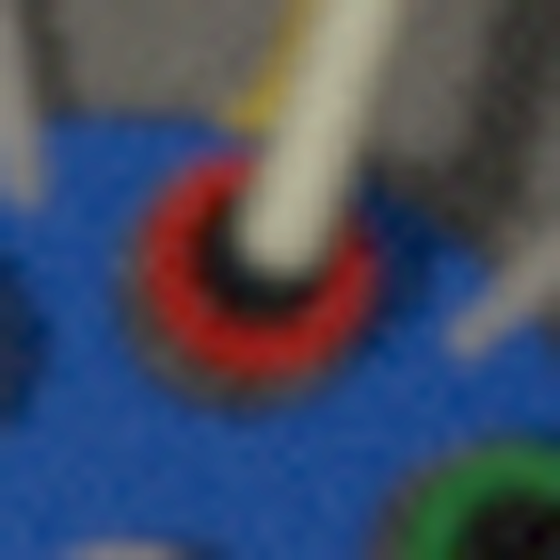

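```bash
python3 - <<'E'
from plant import robot
print(robot.close_job())
E
```

```text
the job is handed in; nothing more can be done
None
```

The job is done and handed in at about 13.3 s of the 72 s. The red-collared vial is at the yellow pointer and the spout is against its stop, with the nozzle over that vial's mouth.

- **Carousel:** I pushed one pin with the closed fingertips and turned the carousel about 57° anticlockwise. In the last pictures the red vial's direction is within about 0.4° of the pointer line. That is about 0.4 mm at the vial, which is inside the measuring error.
- **Spout:** I pushed the arm at its push point until it stopped moving. The force rose from about 0.8 N to 4.5 N while the fingertip moved only 0.3 mm of the 2 mm asked. I then drew back, and the bar measures about 162.6° against an expected 162.5° at the stop.
- **Rest of the scene:** All four vials look seated upright in their cups. The amber bottle, jar and beaker look the same in the before and after pictures. The gripper ended about 0.3 m clear of the carousel, touching nothing.
- **Measurement differences:** The two cameras differed by about 0.8° on the station's direction, so I used the combined fit. The nozzle tip is hidden under the arm in both views, so its position comes from the bar's angle and length.

No check failed.

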